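Rock a stuck stone cast out of its model holder and hold it just clear

TASK

The stone cast on its plaster plinth is stuck between the two stiff jaws of the model holder. Don't pull it straight up: grip the plinth and rock it, first leaning it over to the left (robot's left) on the left edge of its foot until the right side of the foot has come up past its jaw, then over to the right on the other edge until the left side has come up too. Once freed, lift it straight up and finish still holding it, upright and still over the holder, about 2 cm clear of the jaws, leaving the vials and the round tray around it undisturbed.

Things in the scene. Friction and masses are not known exactly. Their poses are not given: they have to be found in the camera images.
- holder_seat (a point): Centre of the holder's flat seat, 10 mm above the bench, on which the plinth stands. Frame: z up, x away from the robot, +y to the robot's left, turned up to 0.45 rad about z. Two low end stops keep the plinth from sliding along x (inner faces at x = +-34 mm, tops 12 mm above the seat); a steel jaw bears on the foot at +y and at -y.
- plinth_grip (a point): Point on the plinth's centre line 36 mm above its underside, in its straight upper part: the place to grip, 46 mm wide across own y, 62 mm along own x, side faces from 12 to 50 mm above the underside. Axes at the start as the holder's: z up, +y to the left.
- foot_left (a point): Middle of the lower left edge of the plinth's foot (own y = +28 mm, z = 0 from the underside's centre), on the robot's left. Same axes as the plinth. Lies on the seat at the start.
- foot_right (a point): Middle of the lower right edge of the plinth's foot (own y = -28 mm, z = 0). Lies on the seat at the start.
- jaw_left (a joint): Left jaw: steel block 46 x 15 mm, top 16 mm above the seat, outer face 45 mm from the holder's centre. Value: 0 biting over the foot, 0.0033 m the foot can pass, at most 0.009 m (outward, +y). Stiff (8 N), no spring: stays where pushed. A side of the foot is past its jaw when raised about 10 mm: plinth leaning 0.2 to 0.25 rad on its other foot edge.
- jaw_right (a joint): Right jaw, mirror image of the left: slides outward (-y), values as for the left jaw.
- vial_a_mid (a point): Middle of a loose grey-capped powder vial, 16 mm across, 46 mm tall, near the holder; leave alone.
- vial_b_mid (a point): Middle of a second such vial, near the holder; leave alone.
- bottle_a_mid (a point): Middle of a loose small brown black-capped bottle, 22 mm across, 42 mm tall, near the holder; leave alone.
- round_tray: Loose round ceramic firing tray, 64 mm across, 7 mm tall, on the bench in front of the holder (origin: centre of underside); leave alone.
- plinth: Plaster plinth 62 x 46 x 50 mm (x, y, z) with a yellow horseshoe stone cast (56 x 43 x 22 mm) fixed on top; 0.2 to 0.5 kg together; origin at the centre of its underside, on the seat at the start. Its lowest 12 mm flare on both y sides to a foot 56 mm wide, on which the jaws' noses bear.
- holder: Model holder: fixed aluminium plate 96 x 124 x 10 mm with two low end stops and two sliding steel jaws; origin on the bench, 10 mm below the seat's centre, same axes as the seat.
There are look-alikes about, which are no part of the job. There is more than one size of the plinth; the one meant has the size given above.

How it is judged:
By the outcome, as a careful person would: the job done as asked, in the order asked, and still so for the second after the job is handed in, while the arm keeps its last pose, push and grip.
It also fails if it takes over 38 s, if anything falls off the work surface, if the arm or the gripper's body presses on something with over 40 N, if the wrist force passes 120 N, or if a joint passes its speed limit or range.

ROBOT

A 7-joint arm with a two-finger parallel gripper is mounted at the origin on a cart in front of the work surface, level with it; the furniture and walls round the work are solid. World frame = base frame: x ahead of the robot, y to its left, z up, the work surface at z = 0. Lengths are in m, angles in rad, forces in N, time in s.
With the tool pointing down it reaches from about 0.4 to 0.875 m from the base axis. Payload 19.3 kg.
Tool frame: the origin (TCP) lies at the very end of the fingers, on their centre line; the grasp point (between the pads) lies 19 mm behind it; z points along the fingers, y is the direction in which the jaws open and shut (so a half turn about z gives the same grasp; the last joint's range is limited). The gripper opens to 85 mm and grips with 20 to 120 N. Pads are 22 mm wide; open, the fingers measure 114 mm over their backs; the gripper's body (76 mm by 85 mm) begins 54 mm behind the grasp point. The pads swing forward as they close: fully open they stand 13 mm farther back than shut.
Start: joints at [-1.234, 0.521, -0.036, 1.599, 0.021, 1.021, -0.113], TCP at [0.247, 0.574, 0.231] pointing down, gripper open.
Joint ranges: [-2.91, 2.91], [-0.3, 2.13], [-1.5, 1.42], [0.17, 2.43], [-1.26, 4.41], [0.16, 1.93], [-2.52, 2.52]. Speed limits (rad/s): [1.89, 1.89, 2.39, 2.39, 3.01, 3.01, 3.01].

INTERFACE

Orientations are given as [roll, pitch, yaw] about the fixed x, y, z axes, in that order (R = Rz(yaw) Ry(pitch) Rx(roll)).
In Python, from workcell import bot, viewer gives the robot as it stands.
- The arm moves only by the shell command python3 -m creep 'ROWS' [FORCE]. ROWS is JSON, a list of rows, each an object of numbers: "rx", "ry", "rz": the turn, a rotation vector about the tool's x, y, z in degrees; "tx", "ty", "tz": the shift along the tool's x, y, z in mm; "hand": the closure, from -1 (fully open) to 1 (shut), so that 0 is half open. In form: [{"rx": .., "ry": .., "rz": .., "tx": .., "ty": .., "tz": .., "hand": ..}, ...]. A call has 1 to 8 rows; each row is the pose to reach, as a shift and turn from the pose commanded when the call began, along the tool's axes at that moment; what a row does not reach only later rows make up. A row lasts 1/10 s, in which the tool goes at most 50 mm and 8.59 degrees, less where a joint would pass 70% of its speed; a pose out of reach is approached as far as the arm can. A call with a gripper value outside its range is refused whole. The fingers move at their own pace and stop on an object; FORCE is the grip in N (left out, the last holds). Time passes only in rows, so rows that repeat a pose let the fingers close. It gives the time, the measured TCP pose, the force and the opening at its end, in the units of the state.
- bot.observe(): the state, without advancing time (a new reading comes with each control period).
- viewer.grab_frame(name): name is "side" or "top"; returns a dict with "pixels" (400x640x3 uint8, blue, green, red), "vertical_fov" (degrees; the focal length in pixels is half the picture's height over the tangent of half this angle, whatever the lens; pixels are square), "cx", "cy" (the principal point, pixels), "rvec" (rotation vector, rad) and "tvec" (3), from world to camera coordinates, as OpenCV has them. Camera axes: x right, y down, z forward; pixel columns grow to the right and rows downward; lengths in m; the calibration is good to about 2 mm. A picture is of the moment at which its call begins. There is no depth.
- bot.job_done(): hands the job in, once; it reports no verdict.
Trained networks look in a picture, given as the dict that the camera call returned (one of the last four; its "shot" number tells which), for a name from the list of things; names that differ only in an ending like _2 or _b are one class to them, and where a whole thing is asked for, a point or a joint stands for the part that bears it (a point fixed in the world has none). Each returns a list of dicts, best first, with "score" (0 to 1); they miss things now and then, are a little off and sometimes report something else, mostly with a low value. They report only what shows in the picture. A call takes as long as a camera call. They do not tell look-alikes from the thing itself.
- viewer.outline_of(target, picture): "mask" (400x640 bool, what is visible of it) and "bbox" ([left, top, right, bottom] in pixels, round what is visible of it).
The state is a dict: "clock": time; "qpos": joint angles; "qd": joint speeds; "joint_efforts": joint torques, N m; "position": TCP position; "tool_rot": TCP orientation; "force": force on the tool from outside, world axes, zero at the start; "moment": the same for the moment, N m; "grip_width": finger opening in m.
Only numpy, scipy, OpenCV 4.12 (cv2) and the standard library are available. Lean on these libraries where they do the work, as an engineer would, in place of code of your own. Each camera call takes 0.05 s, during which the arm holds its last target.

## Working session

There is one attempt and no reset: what is moved stays moved. The work goes in short steps, Python scripts to look and compute and a shell command to move; the robot and the scene stay as the last step left them, time stands still between calls to the robot, and variables do not carry over. Pictures are saved under pics/ and viewed, and the job is handed in when it is done.

```bash
mkdir -p pics; ls; cat > h.py <<'E'
import numpy as np, cv2, sys
from workcell import bot, viewer
def K(p):
    f=p["pixels"].shape[0]/2/np.tan(np.radians(p["vertical_fov"])/2)
    return np.array([[f,0,p["cx"]],[0,f,p["cy"]],[0,0,1.]])
def proj(p,X):
    return cv2.projectPoints(np.array(X,float).reshape(-1,1,3),np.array(p["rvec"],float),np.array(p["tvec"],float),K(p),None)[0].reshape(-1,2)
def ray(p,uv):
    R=cv2.Rodrigues(np.array(p["rvec"],float))[0]; t=np.array(p["tvec"],float).ravel()
    d=R.T@np.linalg.inv(K(p))@np.array([uv[0],uv[1],1.]); return -R.T@t,d/np.linalg.norm(d)
def onz(p,uv,z):
    c,d=ray(p,uv); return c+d*(z-c[2])/d[2]
def tri(p1,a,p2,b):
    P=[K(p)@np.hstack([cv2.Rodrigues(np.array(p["rvec"],float))[0],np.array(p["tvec"],float).reshape(3,1)]) for p in (p1,p2)]
    X=cv2.triangulatePoints(P[0],P[1],np.array(a,float).reshape(2,1),np.array(b,float).reshape(2,1)).ravel(); return X[:3]/X[3]
E
python3 - <<'E'
from h import *
print(bot.observe())
for n in("side","top"):
    p=viewer.grab_frame(n); cv2.imwrite(f"pics/{n}0.png",p["pixels"])
    print(n,{k:v for k,v in p.items() if k!="pixels"}, ray(p,(320,200)))
    for t in("plinth","holder","round_tray","vial_a_mid","bottle_a_mid","jaw_left"):
        print(t,[(round(o["score"],2),o["bbox"]) for o in viewer.outline_of(t,p)])
E
```

```text
pics
{'clock': 0.0, 'qpos': array([-1.23418636,  0.52201634, -0.03631654,  1.60001793,  0.02118487,
        1.02112013, -0.11280533]), 'qd': array([-0.00057856,  0.00088815, -0.00095455, -0.00052426, -0.00012437,
       -0.00036019, -0.00047886]), 'joint_efforts': array([-1.08827062e-03, -9.27125216e+01,  1.97911575e+00, -3.69933379e+01,
        1.77669228e-02,  8.13496008e-03, -1.42494784e-06]), 'position': array([0.24719872, 0.57365182, 0.23072085]), 'tool_rot': array([-3.14041796e+00,  7.80437335e-05,  2.73475027e+00]), 'force': array([1.1208296 , 0.34288458, 0.48241995]), 'moment': array([-0.04333516,  0.03089889,  0.0006963 ]), 'grip_width': 0.08512775671708735}
side {'vertical_fov': 42.32277531223314, 'cx': 318.6893423422584, 'cy': 199.24971891567222, 'rvec': array([ 1.97437125, -0.30627521,  0.20265124]), 'tvec': array([-0.61505222, -0.04362813,  1.07697183]), 'shot': 1} (array([ 0.27955663, -1.14006028,  0.40270536]), array([ 0.2816219 ,  0.86731036, -0.41044104]))
plinth [(0.71, [282.9, 190.7, 325.2, 236.2]), (0.53, [284.2, 178.4, 305.2, 203.3])]
holder [(0.74, [270.0, 219.0, 335.3, 260.6])]
round_tray [(0.68, [218.9, 226.8, 259.1, 245.5])]
vial_a_mid [(0.64, [307.2, 239.7, 315.6, 271.4])]
bottle_a_mid [(0.77, [351.3, 205.8, 366.5, 233.7])]
jaw_left []
top {'vertical_fov': 45.8583945570644, 'cx': 314.04305015675834, 'cy': 194.39080271269373, 'rvec': array([ 2.1910894 , -2.15309674,  0.12893315]), 'tvec': array([-0.40708612,  0.53042182,  0.83876778]), 'shot': 2} (array([ 0.44478624, -0.38819908,  0.89558053]), array([ 0.09496468, -0.02378601, -0.99519643]))
plinth [(0.92, [240.9, 202.7, 266.3, 221.5]), (0.71, [308.3, 204.1, 350.0, 242.8])]
holder [(0.88, [287.9, 191.6, 370.8, 260.4])]
round_tray [(0.81, [294.6, 267.5, 330.7, 297.7])]
vial_a_mid [(0.53, [378.8, 231.9, 389.1, 237.4])]
bottle_a_mid [(0.65, [338.4, 218.6, 352.4, 244.3])]
jaw_left [(0.82, [300.2, 205.1, 320.7, 229.9])]
```

```bash
python3 - <<'E'
from h import *
a=cv2.imread("pics/side0.png");b=cv2.imread("pics/top0.png")
cv2.imwrite("pics/side_c.png",cv2.resize(a[140:300,190:430],None,fx=3.3,fy=3.3,interpolation=2))
cv2.imwrite("pics/top_c.png",cv2.resize(b[170:320,220:420],None,fx=4,fy=4,interpolation=2))
E
```

```text
(no output)
```

View pics/side0.png

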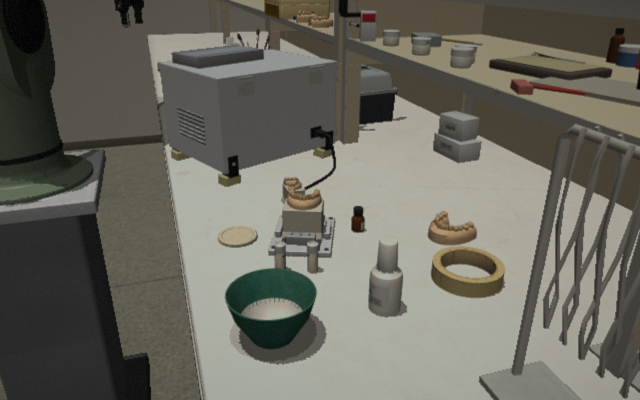

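View pics/top0.png

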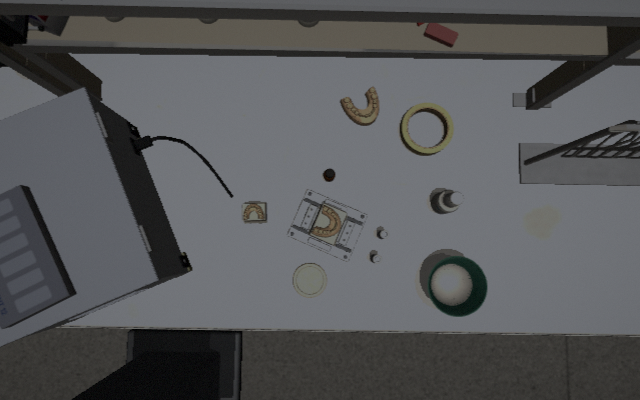

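```bash
sleep 0
```

```text
(no output)
```

View pics/side_c.png

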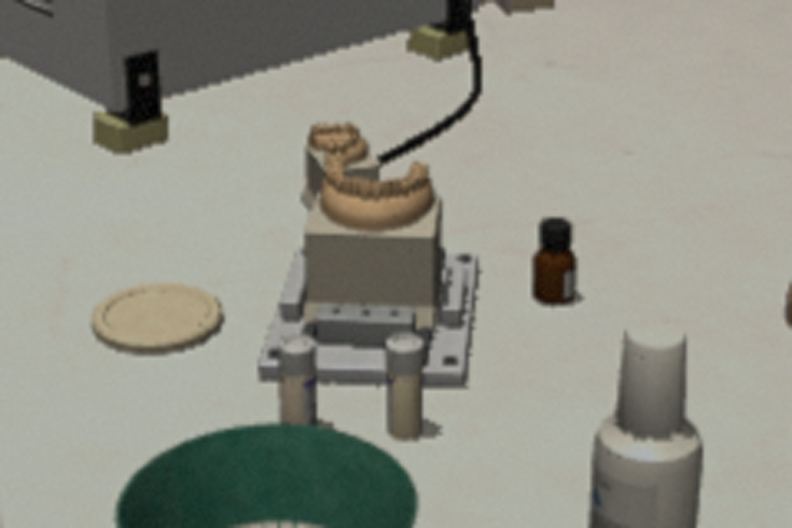

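View pics/top_c.png

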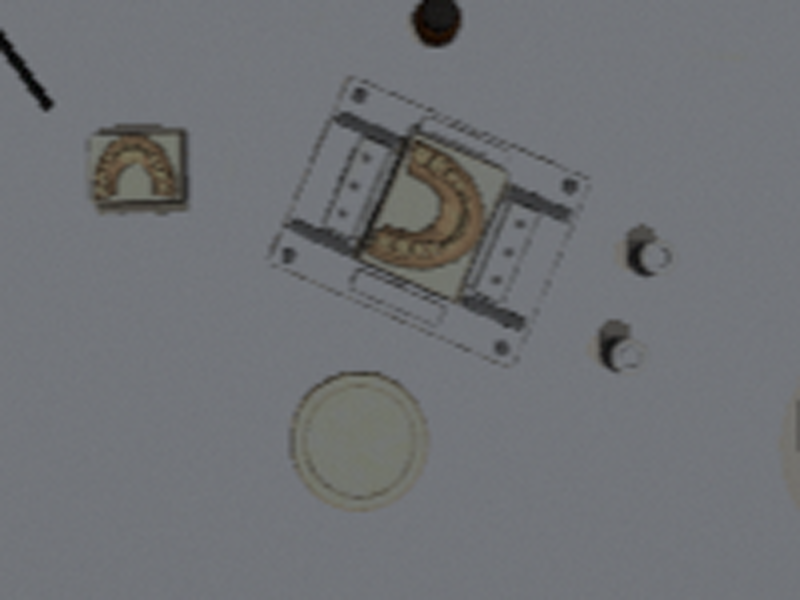

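The plinth could be confused with several things:
- **Large plinth:** clamped in the holder, top (327,223), side (304,213).
- **Smaller plinth:** same kind of cast, top (254,212), side (295,190). It is too small and not in the holder.
- **Loose cast:** no plinth, top (360,107), side (452,228).

I choose the one in the holder; the close crop shows it between the two jaws. The vials are at top (382,233) and (376,258), the bottle at (329,175) and the tray at (310,280). Next I fit the poses.

```bash
python3 - <<'E'
from h import *
from scipy.optimize import least_squares
T=viewer.grab_frame("top");S=viewer.grab_frame("side")
def tc(x,y): return (220+x/4-.4,170+y/4-.4)
def sc(x,y): return (190+x/3.3-.4,140+y/3.3-.4)
def W(q,L):
    c,s=np.cos(q[3]),np.sin(q[3]); L=np.array(L,float)
    return np.c_[q[0]+c*L[:,0]-s*L[:,1],q[1]+s*L[:,0]+c*L[:,1],q[2]+L[:,2]]
def fit(obs,name):
    def r(q): return np.concatenate([ (proj(p,W(q,[o[0] for o in ob]))-np.array([o[1] for o in ob])).ravel() for p,ob in obs])
    s=least_squares(r,[.5,-.4,.03,-.38]);print(name,s.x.round(4),'rms',np.sqrt((s.fun**2).mean()).round(2));print(s.fun.round(1));return s.x
a,b=.048,.062
q=fit([(T,[((a,b,0),tc(350,78)),((a,-b,0),tc(590,178)),((-a,-b,0),tc(515,365)),((-a,b,0),tc(268,262))]),
 (S,[((a,-b,0),sc(467,375)),((-a,-b,0),sc(262,368)),((a,b,0),sc(478,257))])],'plate top')
a,b=.031,.023
q2=fit([(T,[((a,b,0),tc(413,137)),((a,-b,0),tc(508,182)),((-a,-b,0),tc(460,300)),((-a,b,0),tc(358,255))]),
 (S,[((-a,-b,0),sc(307,230)),((a,-b,0),sc(440,230))])],'plinth top')
for n,t,z in(("tray",(310,280),.007),("vial",(382.5,234),.046),("vial2",(376,258),.046),("bottle",(329,175),.042)):
    print(n,onz(T,t,z).round(3))
print("vial tri",tri(T,tc(655,257),S,sc(404,343)).round(3),tri(T,tc(627,356),S,sc(297,345)).round(3),tri(T,(329,174),S,sc(555,226)).round(3))
for n in("plinth",):
  for p in (T,S):
    print([(o["score"],o["bbox"]) for o in viewer.outline_of(n,p)])
E
```

```text
plate top [ 0.4839 -0.4238  0.0083 -0.3768] rms 0.42
[-0.4 -0.9  0.4 -0.7 -0.1  0.1  0.3  0.2 -0.   0.2 -0.9  0.1 -0.1 -0.1]
plinth top [ 0.4833 -0.4238  0.0619 -0.3748] rms 1.29
[ 0.3 -1.7  0.6 -3.  -0.7  0.1  0.6  1.3 -1.3 -0.4 -1.6  0.8]
tray [ 0.38  -0.393  0.007]
vial [ 0.467 -0.522  0.046]
vial2 [ 0.424 -0.51   0.046]
bottle [ 0.572 -0.424  0.042]
vial tri [ 0.468 -0.524  0.045] [ 0.423 -0.511  0.044] [ 0.576 -0.425  0.041]
[(0.55, [241.8, 206.8, 264.9, 219.5])]
[(0.84, [284.0, 177.3, 306.3, 203.7]), (0.72, [282.5, 188.5, 323.9, 237.7])]
```

```bash
cat >> h.py <<'E'
from scipy.spatial.transform import Rotation as Ro
def Rt(s): return Ro.from_euler('xyz',s["tool_rot"])
def delta(goal,yaw=None,tilt=0):
    s=bot.observe(); R=Rt(s); d=R.inv().apply(np.array(goal)-s["position"])*1000
    out=d.round(1)
    if yaw is not None:
        G=Ro.from_euler('xyz',[np.pi,0,yaw]); rv=np.degrees((R.inv()*G).as_rotvec()).round(2)
        return out,rv
    return out
C=np.array([.4836,-.4238]); YAW=np.pi-.376
E
python3 - <<'E'
from h import *
T=viewer.grab_frame("top");S=viewer.grab_frame("side")
for z in(0,.2): print(z,[onz(T,u,z)[:2].round(3) for u in((188,268),(80,90),(160,280))])
for z in(.1,.2,.3,.4): print('shelf',z,onz(T,(320,52),z)[:2].round(3))
print(tri(T,(155,278),S,(197,77)),tri(T,(80,90),S,(335,62)))
print(delta([.247,.574,.33],YAW),delta([.47,.12,.33]),delta([C[0],C[1],.2],YAW))
E
```

```text
0 [array([ 0.398, -0.165]), array([0.736, 0.059]), array([ 0.375, -0.114])]
0.2 [array([ 0.409, -0.215]), array([ 0.671, -0.041]), array([ 0.391, -0.175])]
shelf 0.1 [ 0.781 -0.403]
shelf 0.2 [ 0.738 -0.401]
shelf 0.3 [ 0.696 -0.399]
shelf 0.4 [ 0.654 -0.398]
[ 0.37497741 -0.17309511  0.22012374] [ 0.66700759 -0.04778507  0.21362576]
(array([  0.3,  -0.1, -98.7]), array([-0.  ,  0.  , -1.77])) [-384.1 -328.8  -98.7] (array([-611.8, -822.8,   31.3]), array([-0.  ,  0.  , -1.77]))
```

```bash
python3 -m creep '[{"tz":-50},{"tz":-100},{"tz":-130},{"tx":-37,"ty":-34,"tz":-130},{"tx":-73,"ty":-67,"tz":-130},{"tx":-110,"ty":-100,"tz":-130},{"tx":-146,"ty":-134,"tz":-130},{"tx":-183,"ty":-168,"tz":-130}]'; python3 -m creep '[{"tx":-37,"ty":-34},{"tx":-73,"ty":-67},{"tx":-110,"ty":-100},{"tx":-146,"ty":-134},{"tx":-183,"ty":-168},{"tx":-183,"ty":-168}]'
python3 -c "
from h import *
s=bot.observe();print(s['qpos'],s['clock']);print(delta([C[0],C[1],.361],YAW))"
```

```text
[-1.2341517   0.52140037 -0.03631013  1.59949539  0.02122498  1.02109706
 -0.11282911] 1.0
(array([-611.8, -822.8, -129.7]), array([-0.  ,  0.  , -1.77]))schema error: expected keys rx, ry, rz, tx, ty, tz, hand
schema error: expected keys rx, ry, rz, tx, ty, tz, hand
```

```bash
python3 -m creep '[{"rx":0,"ry":0,"rz":0,"tx":0,"ty":0,"tz":-50,"hand":-1},{"rx":0,"ry":0,"rz":0,"tx":0,"ty":0,"tz":-100,"hand":-1},{"rx":0,"ry":0,"rz":0,"tx":0,"ty":0,"tz":-130,"hand":-1},{"rx":0,"ry":0,"rz":0,"tx":-37,"ty":-34,"tz":-130,"hand":-1},{"rx":0,"ry":0,"rz":0,"tx":-73,"ty":-67,"tz":-130,"hand":-1},{"rx":0,"ry":0,"rz":0,"tx":-110,"ty":-100,"tz":-130,"hand":-1},{"rx":0,"ry":0,"rz":0,"tx":-146,"ty":-134,"tz":-130,"hand":-1},{"rx":0,"ry":0,"rz":0,"tx":-183,"ty":-168,"tz":-130,"hand":-1}]'
python3 -c "
from h import *
s=bot.observe();print(s['qpos'],s['clock']);print(delta([C[0],C[1],.361],YAW),delta([.45,.12,.361]))"
```

```text
clock: 1.8
position: [0.3492, 0.3456, 0.3615]
tool_rot: [3.141, 0.0, 2.735]
force: [2.1, -0.4, 0.6]
grip_width: 0.0856
[-0.94677544  0.18006058  0.05421196  1.76191478 -0.01050658  1.19937769
  0.27448829] 1.8
(array([-4.278e+02, -6.535e+02,  2.000e-01]), array([ 0.03,  0.  , -1.76])) [-181.8 -167.3    0.4]
```

```bash
python3 -m creep '[{"rx":0,"ry":0,"rz":0,"tx":-37,"ty":-34,"tz":0,"hand":-1},{"rx":0,"ry":0,"rz":0,"tx":-73,"ty":-67,"tz":0,"hand":-1},{"rx":0,"ry":0,"rz":0,"tx":-110,"ty":-100,"tz":0,"hand":-1},{"rx":0,"ry":0,"rz":0,"tx":-146,"ty":-134,"tz":0,"hand":-1},{"rx":0,"ry":0,"rz":0,"tx":-182,"ty":-167,"tz":0,"hand":-1},{"rx":0,"ry":0,"rz":0,"tx":-203,"ty":-210,"tz":0,"hand":-1},{"rx":0,"ry":0,"rz":0,"tx":-223,"ty":-255,"tz":0,"hand":-1},{"rx":0,"ry":0,"rz":0,"tx":-244,"ty":-300,"tz":0,"hand":-1}]'
python3 -c "
from h import *
s=bot.observe();print(s['qpos'],s['clock']);print(delta([C[0],C[1],.361],YAW))"
```

```text
clock: 2.6
position: [0.4538, -0.0265, 0.3615]
tool_rot: [3.141, 0.0, 2.735]
force: [0.4, -0.2, -0.1]
grip_width: 0.0854
[-0.40802675  0.1120003   0.37477785  1.85404967 -0.04449635  1.18306699
  1.14556997] 2.6
(array([-184.5, -353.1,    0.4]), array([ 0.03,  0.02, -1.76]))
```

```bash
python3 -m creep '[{"rx":0,"ry":0,"rz":0,"tx":-23,"ty":-44,"tz":0,"hand":-1},{"rx":0,"ry":0,"rz":0,"tx":-46,"ty":-88,"tz":0,"hand":-1},{"rx":0,"ry":0,"rz":-0.5,"tx":-69,"ty":-132,"tz":0,"hand":-1},{"rx":0,"ry":0,"rz":-1,"tx":-92,"ty":-176,"tz":0,"hand":-1},{"rx":0,"ry":0,"rz":-1.8,"tx":-115,"ty":-220,"tz":0,"hand":-1},{"rx":0,"ry":0,"rz":-1.8,"tx":-138,"ty":-264,"tz":0,"hand":-1},{"rx":0,"ry":0,"rz":-1.8,"tx":-161,"ty":-309,"tz":0,"hand":-1},{"rx":0,"ry":0,"rz":-1.8,"tx":-184.5,"ty":-353,"tz":0,"hand":-1}]'
python3 -c "
from h import *
s=bot.observe();print(s['qpos'],s['clock']);print(delta([C[0],C[1],.15],YAW))"
```

```text
clock: 3.4
position: [0.4838, -0.4232, 0.3613]
tool_rot: [3.141, 0.0, 2.767]
force: [0.2, 0.3, 1.0]
grip_width: 0.0855
[ 0.28215079  0.50414298  0.55566051  1.39232358 -0.26652552  1.31965135
  2.04388856] 3.4
(array([  0. ,  -0.7, 211.3]), array([0.01, 0.01, 0.07]))
```

```bash
python3 -m creep '[{"rx":0,"ry":0,"rz":0,"tx":0,"ty":-0.3,"tz":50,"hand":-1},{"rx":0,"ry":0,"rz":0,"tx":0,"ty":-0.7,"tz":100,"hand":-1},{"rx":0,"ry":0,"rz":0,"tx":0,"ty":-0.7,"tz":150,"hand":-1},{"rx":0,"ry":0,"rz":0,"tx":0,"ty":-0.7,"tz":200,"hand":-1},{"rx":0,"ry":0,"rz":0,"tx":0,"ty":-0.7,"tz":240,"hand":-1},{"rx":0,"ry":0,"rz":0,"tx":0,"ty":-0.7,"tz":260,"hand":-1},{"rx":0,"ry":0,"rz":0,"tx":0,"ty":-0.7,"tz":260,"hand":-1}]'
python3 - <<'E'
from h import *
print(delta([C[0],C[1],.03],YAW))
for n in("side","top"):
    p=viewer.grab_frame(n);b=p["pixels"]
    c=b[130:290,200:420] if n=="side" else b[150:310,220:440]
    cv2.imwrite(f"pics/{n}1.png",cv2.resize(c,None,fx=3.5,fy=3.5,interpolation=2))
E
```

```text
clock: 4.1
position: [0.4825, -0.4209, 0.0985]
tool_rot: [3.14, -0.004, 2.766]
force: [0.7, 0.5, -0.4]
grip_width: 0.0853
(array([-2.4, -2.4, 68.5]), array([ 0.06, -0.25,  0.04]))
```

View pics/side1.png

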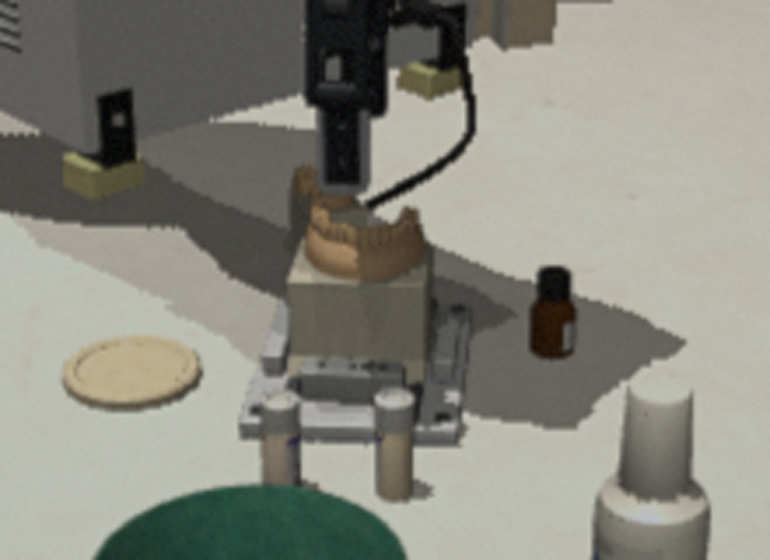

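View pics/top1.png

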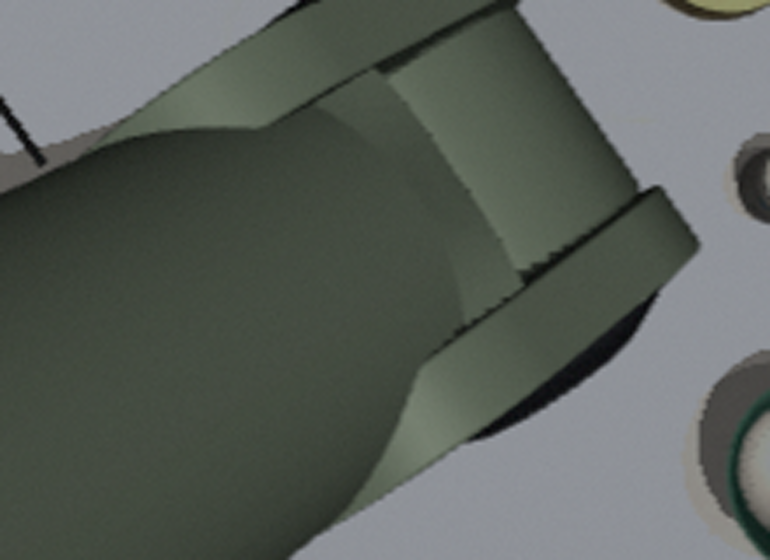

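Side view: the gripper is above the cast, near finger at crop (343,190), aligned in depth by calibration. The top view is blocked by the arm. I'll check that it has settled, then go on down.

```bash
python3 - <<'E'
from h import *
p=viewer.grab_frame("side")
s=bot.observe();print(s["position"],s["tool_rot"],s["qd"].round(3));print(delta([C[0],C[1],.03],YAW))
E
```

```text
[ 0.48413539 -0.42259554  0.10276592] [-3.14101180e+00  1.65298694e-03  2.76612887e+00] [-0.001 -0.013  0.001 -0.001 -0.001 -0.003  0.001]
(array([ 0.2, -1.3, 72.8]), array([-0.03,  0.09,  0.03]))
```

```bash
python3 -m creep '[{"rx":0,"ry":0,"rz":0,"tx":0,"ty":-1,"tz":20,"hand":-1},{"rx":0,"ry":0,"rz":0,"tx":0,"ty":-1,"tz":40,"hand":-1},{"rx":0,"ry":0,"rz":0,"tx":0,"ty":-1,"tz":58,"hand":-1},{"rx":0,"ry":0,"rz":0,"tx":0,"ty":-1,"tz":67,"hand":-1},{"rx":0,"ry":0,"rz":0,"tx":0,"ty":-1,"tz":73,"hand":-1},{"rx":0,"ry":0,"rz":0,"tx":0,"ty":-1,"tz":73,"hand":-1},{"rx":0,"ry":0,"rz":0,"tx":0,"ty":-1,"tz":73,"hand":-1}]'
python3 - <<'E'
from h import *
p=viewer.grab_frame("side")
s=bot.observe();print(s["position"],s["tool_rot"]);print(delta([C[0],C[1],.03],YAW))
cv2.imwrite(f"pics/side2.png",cv2.resize(p["pixels"][130:290,200:420],None,fx=3.5,fy=3.5,interpolation=2))
E
```

```text
clock: 4.95
position: [0.4835, -0.4232, 0.029]
tool_rot: [-3.141, 0.001, 2.766]
force: [-0.0, 0.4, -0.4]
grip_width: 0.0854
[ 0.48356627 -0.42325364  0.02906574] [-3.14124852e+00  9.48574124e-04  2.76613602e+00]
(array([-0.2, -0.5, -0.9]), array([-0.02,  0.05,  0.03]))
```

View pics/side2.png

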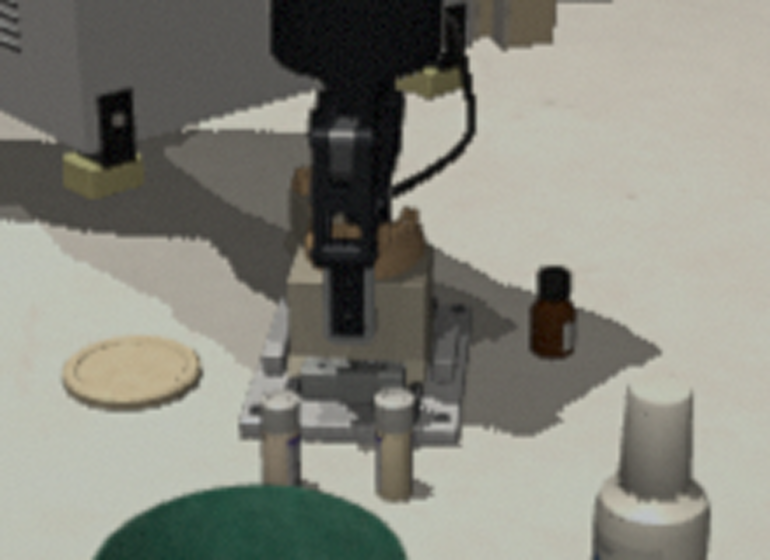

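The near finger stands outside the plinth's front face (tip at crop (347,335)), above the jaw. Now I close.

```bash
python3 -m creep '[{"rx":0,"ry":0,"rz":0,"tx":0,"ty":-0.5,"tz":-1,"hand":1},{"rx":0,"ry":0,"rz":0,"tx":0,"ty":-0.5,"tz":-1,"hand":1},{"rx":0,"ry":0,"rz":0,"tx":0,"ty":-0.5,"tz":-1,"hand":1},{"rx":0,"ry":0,"rz":0,"tx":0,"ty":-0.5,"tz":-1,"hand":1},{"rx":0,"ry":0,"rz":0,"tx":0,"ty":-0.5,"tz":-1,"hand":1},{"rx":0,"ry":0,"rz":0,"tx":0,"ty":-0.5,"tz":-1,"hand":1}]' 80
python3 - <<'E'
from h import *
p=viewer.grab_frame("side")
s=bot.observe();print(s["position"],s["tool_rot"],s["force"],s["moment"],s["grip_width"])
cv2.imwrite(f"pics/side3.png",cv2.resize(p["pixels"][170:270,240:380],None,fx=5.6,fy=5.6,interpolation=2))
y=np.array([-.376]);hy=np.array([-np.sin(-.376),np.cos(-.376)])
for z in(.026,.03,.034,.038): print(z,(proj(p,[*(C-hy*.023),z])-[240,170])*5.6,(proj(p,[*(C-hy*.035),z])-[240,170])*5.6)
E
```

```text
clock: 5.6
position: [0.4833, -0.4235, 0.03]
tool_rot: [3.142, 0.001, 2.766]
force: [-1.8, 2.2, 9.9]
grip_width: 0.0449
[ 0.48331249 -0.42353886  0.03001281] [3.14156765e+00 7.25534754e-04 2.76607037e+00] [-2.04931169  2.92947251  8.97188122] [ 0.37465714  0.32132907 -0.05438615] 0.0447966915805238
0.026 [[345.50805892 336.56762519]] [[341.34479818 356.60037037]]
0.03 [[345.36004412 323.89071613]] [[341.18624265 343.79126163]]
0.034 [[345.21143056 311.16252548]] [[341.02703694 330.92962717]]
0.038 [[345.0622146  298.38274144]] [[340.86717704 318.01514323]]
```

View pics/side3.png

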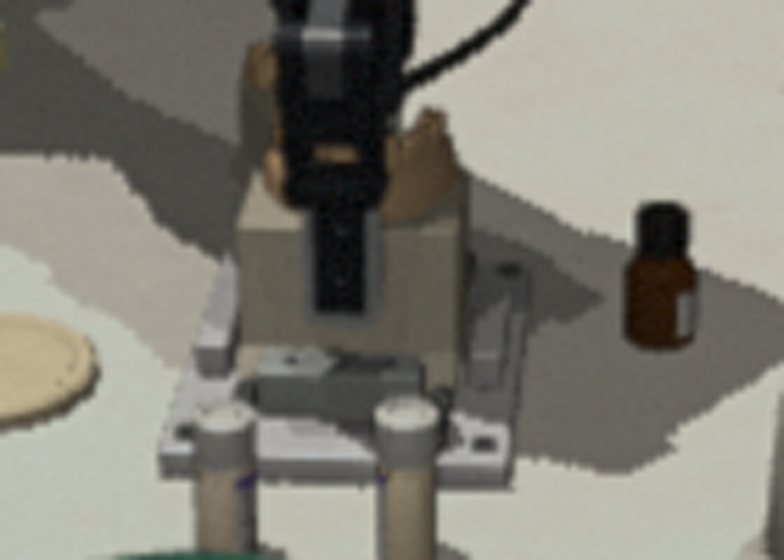

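Gripped at 44.8 mm opening. The finger tip is about 8 mm above the jaw, with room to lean. Now the lean to the left (+rx) about the left foot edge, which is at tool y=+28, z=+20 mm.

```bash
python3 -m creep '[{"rx":2,"ry":0,"rz":0,"tx":0,"ty":0.7,"tz":-1,"hand":1},{"rx":4,"ry":0,"rz":0,"tx":0,"ty":1.5,"tz":-1.9,"hand":1},{"rx":6,"ry":0,"rz":0,"tx":0,"ty":2.2,"tz":-2.8,"hand":1},{"rx":8,"ry":0,"rz":0,"tx":0,"ty":3.1,"tz":-3.7,"hand":1},{"rx":10,"ry":0,"rz":0,"tx":0,"ty":3.9,"tz":-4.6,"hand":1},{"rx":12,"ry":0,"rz":0,"tx":0,"ty":4.8,"tz":-5.4,"hand":1},{"rx":12,"ry":0,"rz":0,"tx":0,"ty":4.8,"tz":-5.4,"hand":1}]' 90
python3 - <<'E'
from h import *
p=viewer.grab_frame("side")
s=bot.observe();print(s["position"],s["tool_rot"],s["force"],s["moment"],s["grip_width"])
d=(Ro.from_euler('xyz',[np.pi,0,YAW]).inv()*Rt(s)).as_rotvec();print('lean',np.degrees(d))
cv2.imwrite(f"pics/side4.png",cv2.resize(p["pixels"][170:270,240:380],None,fx=5.6,fy=5.6,interpolation=2))
E
```

```text
clock: 6.35
position: [0.4851, -0.4191, 0.0352]
tool_rot: [-2.929, 0.0, 2.767]
force: [-1.0, -2.4, 5.8]
grip_width: 0.0447
[ 0.48507247 -0.41914648  0.03524229] [-2.93063554e+00  5.08509017e-04  2.76682728e+00] [-0.69757854 -1.43679721  6.09417629] [-0.01487375  0.28733708 -0.12454096] 0.04445352885365176
lean [12.08693276 -0.0364887  -0.06740297]
```

View pics/side4.png

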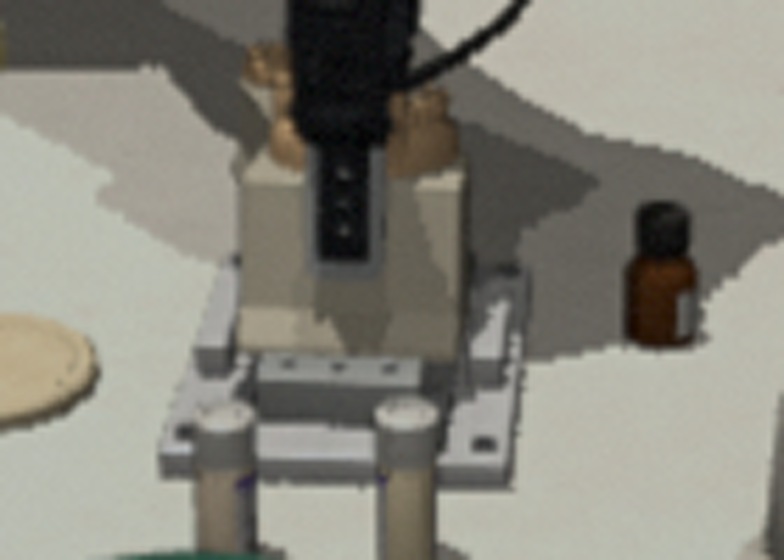

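The foot's right lower edge (crop row ~355) has come up above the jaw. I add 4° to be sure it is past.

```bash
python3 -m creep '[{"rx":2,"ry":0,"rz":0,"tx":0,"ty":0.7,"tz":-1,"hand":1},{"rx":4,"ry":0,"rz":0,"tx":0,"ty":1.5,"tz":-1.9,"hand":1},{"rx":4,"ry":0,"rz":0,"tx":0,"ty":1.5,"tz":-1.9,"hand":1},{"rx":4,"ry":0,"rz":0,"tx":0,"ty":1.5,"tz":-1.9,"hand":1}]'
python3 - <<'E'
from h import *
p=viewer.grab_frame("side")
s=bot.observe();print(s["position"],s["tool_rot"],s["force"],s["moment"],s["grip_width"])
d=(Ro.from_euler('xyz',[np.pi,0,YAW]).inv()*Rt(s)).as_rotvec();print('lean',np.degrees(d))
cv2.imwrite(f"pics/side5.png",cv2.resize(p["pixels"][170:270,240:380],None,fx=5.6,fy=5.6,interpolation=2))
hy=np.array([-np.sin(-.376),np.cos(-.376)]);hx=np.array([hy[1],-hy[0]])
# expected right foot edge end points if pivot held: rotate (−56,0) by 16 deg
L=np.radians(np.degrees(d[0]))
for x in(-.031,.031):
    y=.028-.056*np.cos(L);z=.010+.056*np.sin(L)
    print(x,(proj(p,[*(C+hx*x+hy*y),z])-[240,170])*5.6)
E
```

```text
clock: 6.8
position: [0.4855, -0.4176, 0.0368]
tool_rot: [-2.861, 0.0, 2.766]
force: [-2.9, -1.2, 7.4]
grip_width: 0.0445
[ 0.48551234 -0.41756891  0.03676235] [-2.86162294e+00  4.15917033e-04  2.76616877e+00] [-2.1295421  -0.53223109  6.23682154] [-0.04075457  0.42277355 -0.07959806] 0.04481504085096286
lean [16.04107547 -0.02829521 -0.02945735]
-0.031 [[234.53912903 339.18748888]]
0.031 [[455.07907022 346.6140825 ]]
```

View pics/side5.png

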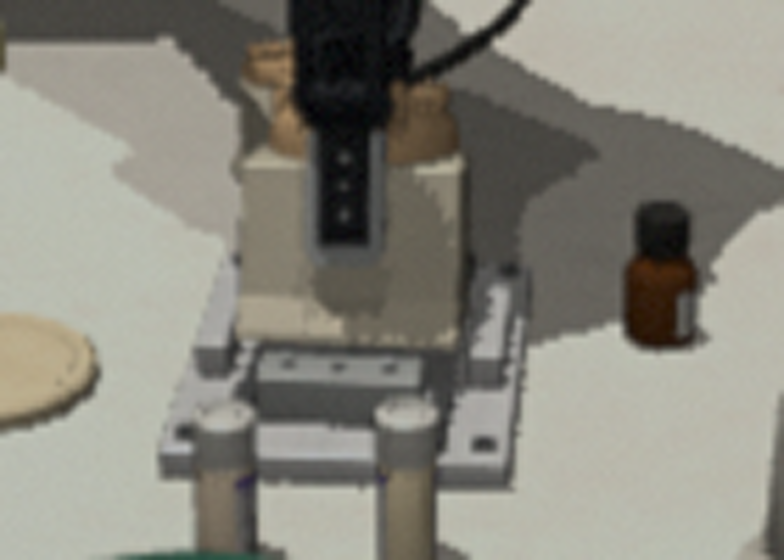

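The edge lies where the pivot model predicts (rows 340–346), so the right side is raised about 15 mm and past its jaw. Now back to upright about the same edge.

```bash
python3 -m creep '[{"rx":-2,"ry":0,"rz":0,"tx":0,"ty":-0.7,"tz":1,"hand":1},{"rx":-4,"ry":0,"rz":0,"tx":0,"ty":-1.3,"tz":2,"hand":1},{"rx":-6,"ry":0,"rz":0,"tx":0,"ty":-1.9,"tz":3,"hand":1},{"rx":-8,"ry":0,"rz":0,"tx":0,"ty":-2.5,"tz":4.1,"hand":1},{"rx":-10,"ry":0,"rz":0,"tx":0,"ty":-3.1,"tz":5.2,"hand":1},{"rx":-12,"ry":0,"rz":0,"tx":0,"ty":-3.6,"tz":6.2,"hand":1},{"rx":-14,"ry":0,"rz":0,"tx":0,"ty":-4.0,"tz":7.3,"hand":1},{"rx":-16,"ry":0,"rz":0,"tx":0,"ty":-4.4,"tz":8.4,"hand":1}]'
python3 - <<'E'
from h import *
p=viewer.grab_frame("side")
s=bot.observe();print(s["position"],s["tool_rot"],s["force"],s["moment"],s["grip_width"])
d=(Ro.from_euler('xyz',[np.pi,0,YAW]).inv()*Rt(s)).as_rotvec();print('lean',np.degrees(d),delta([C[0],C[1],.03]))
cv2.imwrite(f"pics/side6.png",cv2.resize(p["pixels"][170:270,240:380],None,fx=5.6,fy=5.6,interpolation=2))
E
```

```text
clock: 7.65
position: [0.4833, -0.4233, 0.03]
tool_rot: [3.14, 0.0, 2.766]
force: [-3.7, 10.1, 33.0]
grip_width: 0.0451
[ 0.48265454 -0.42437685  0.03019342] [3.13816902e+00 8.58879311e-04 2.76455007e+00] [-0.3859501  -1.54263064 -1.80224418] [-0.12634172  0.01061163  0.00430072] 0.0444661905412509
lean [-0.19613406 -0.04931236  0.05965162] [-0.7  0.9  0.2]
```

View pics/side6.png

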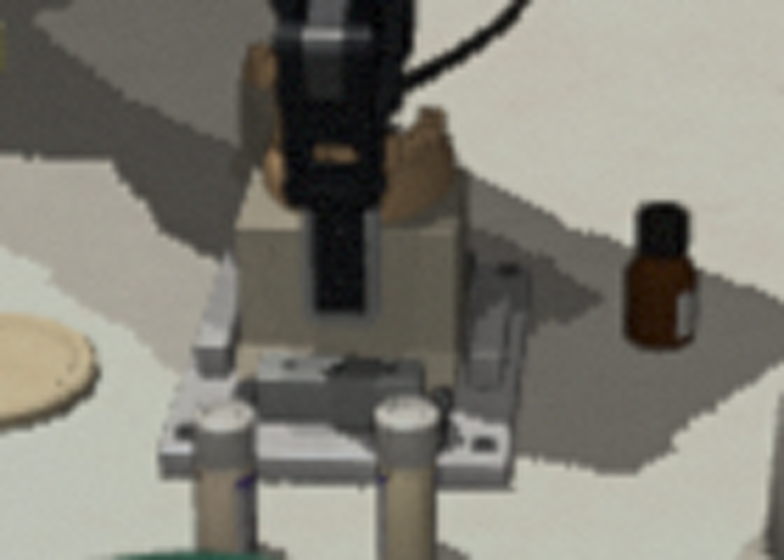

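It is back upright on the seat, and the right jaw now shows a gap to the foot. The lean to the right is the mirror image.

```bash
python3 -m creep '[{"rx":-2,"ry":0,"rz":0,"tx":0,"ty":-0.7,"tz":-1,"hand":1},{"rx":-4,"ry":0,"rz":0,"tx":0,"ty":-1.5,"tz":-1.9,"hand":1},{"rx":-6,"ry":0,"rz":0,"tx":0,"ty":-2.2,"tz":-2.8,"hand":1},{"rx":-8,"ry":0,"rz":0,"tx":0,"ty":-3.1,"tz":-3.7,"hand":1},{"rx":-10,"ry":0,"rz":0,"tx":0,"ty":-3.9,"tz":-4.6,"hand":1},{"rx":-12,"ry":0,"rz":0,"tx":0,"ty":-4.8,"tz":-5.4,"hand":1},{"rx":-12,"ry":0,"rz":0,"tx":0,"ty":-4.8,"tz":-5.4,"hand":1}]'
python3 - <<'E'
from h import *
p=viewer.grab_frame("side")
s=bot.observe();print(s["position"],s["tool_rot"],s["force"],s["moment"],s["grip_width"])
d=(Ro.from_euler('xyz',[np.pi,0,YAW]).inv()*Rt(s)).as_rotvec();print('lean',np.degrees(d))
cv2.imwrite(f"pics/side7.png",cv2.resize(p["pixels"][170:270,240:380],None,fx=5.6,fy=5.6,interpolation=2))
E
```

```text
clock: 8.4
position: [0.481, -0.4289, 0.0353]
tool_rot: [2.931, 0.001, 2.764]
force: [-3.2, -1.4, 9.3]
grip_width: 0.0449
[ 0.48093783 -0.42885152  0.03522134] [2.93189437e+00 6.16985856e-04 2.76483498e+00] [-2.96393233 -1.72928561  8.50182423] [-0.71010109  0.69813396  0.01443797] 0.04485596372078902
lean [-12.01481199  -0.03977274   0.03954609]
```

View pics/side7.png

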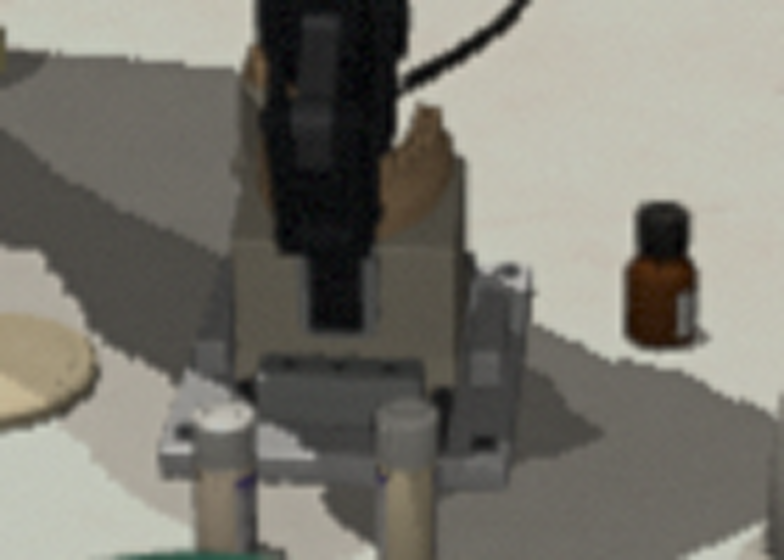

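The plinth is leaning right with its foot still behind the right jaw. 4° more.

```bash
python3 -m creep '[{"rx":-2,"ry":0,"rz":0,"tx":0,"ty":-0.7,"tz":-1,"hand":1},{"rx":-4,"ry":0,"rz":0,"tx":0,"ty":-1.5,"tz":-1.9,"hand":1},{"rx":-4,"ry":0,"rz":0,"tx":0,"ty":-1.5,"tz":-1.9,"hand":1},{"rx":-4,"ry":0,"rz":0,"tx":0,"ty":-1.5,"tz":-1.9,"hand":1}]'
python3 - <<'E'
from h import *
p=viewer.grab_frame("side")
s=bot.observe();print(s["position"],s["tool_rot"],s["force"],s["moment"],s["grip_width"])
d=(Ro.from_euler('xyz',[np.pi,0,YAW]).inv()*Rt(s)).as_rotvec();print('lean',np.degrees(d))
cv2.imwrite(f"pics/side8.png",cv2.resize(p["pixels"][170:270,240:380],None,fx=5.6,fy=5.6,interpolation=2))
hy=np.array([-np.sin(-.376),np.cos(-.376)]);hx=np.array([hy[1],-hy[0]])
L=-d[0]
def pt(x,y,z): # plinth-local to world, pivot right edge
    a=y+.028; return [*(C+hx*x+hy*(-.028+a*np.cos(L)-z*np.sin(L))),.010+a*np.sin(L)+z*np.cos(L)]
for q in((-.031,-.023,.05),(.031,-.023,.05),(.031,.023,.05),(-.031,-.023,.012),(.031,-.023,.012)):
    print(q,(proj(p,pt(*q))-[240,170])*5.6)
E
```

```text
clock: 8.85
position: [0.4807, -0.4301, 0.0368]
tool_rot: [2.861, 0.001, 2.765]
force: [-1.0, -0.1, 9.0]
grip_width: 0.0449
[ 0.48070355 -0.43007813  0.03678147] [2.86151270e+00 7.70210454e-04 2.76552511e+00] [-0.95115803 -0.52119237  7.54268059] [-0.32738057  0.23025383  0.0190103 ] 0.04476614639958417
lean [-1.60473967e+01 -4.43828933e-02 -2.33535664e-03]
(-0.031, -0.023, 0.05) [[225.90038599 247.5201549 ]]
(0.031, -0.023, 0.05) [[453.17546151 254.74649283]]
(0.031, 0.023, 0.05) [[463.10845699 146.15721904]]
(-0.031, -0.023, 0.012) [[234.45356618 348.42372168]]
(0.031, -0.023, 0.012) [[454.87945934 355.88834623]]
```

View pics/side8.png

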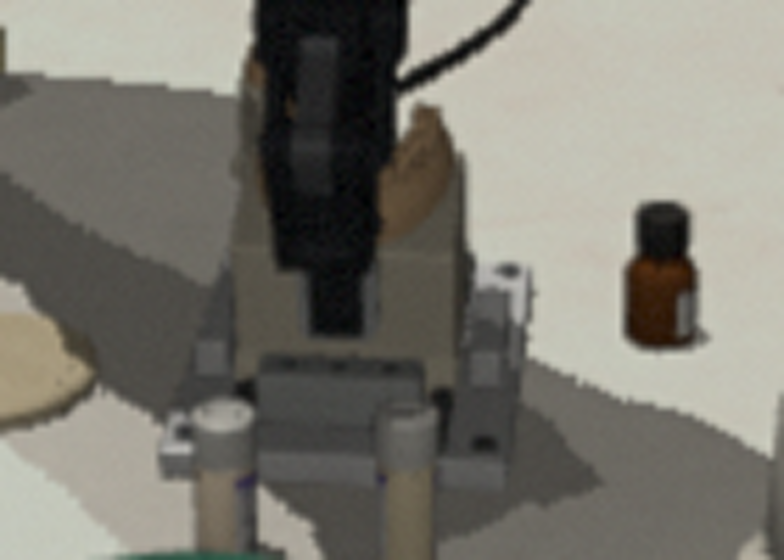

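The top edge (rows 248–255) matches the pivot model at 16°, so the left side is raised about 15 mm. Now back to upright, slightly lighter than before, then the lift.

```bash
python3 -m creep '[{"rx":2,"ry":0,"rz":0,"tx":0,"ty":0.7,"tz":0.8,"hand":1},{"rx":4,"ry":0,"rz":0,"tx":0,"ty":1.3,"tz":1.7,"hand":1},{"rx":6,"ry":0,"rz":0,"tx":0,"ty":1.9,"tz":2.6,"hand":1},{"rx":8,"ry":0,"rz":0,"tx":0,"ty":2.5,"tz":3.5,"hand":1},{"rx":10,"ry":0,"rz":0,"tx":0,"ty":3.1,"tz":4.5,"hand":1},{"rx":12,"ry":0,"rz":0,"tx":0,"ty":3.6,"tz":5.5,"hand":1},{"rx":14,"ry":0,"rz":0,"tx":0,"ty":4.1,"tz":6.5,"hand":1},{"rx":16,"ry":0,"rz":0,"tx":0,"ty":4.5,"tz":7.6,"hand":1}]'
python3 - <<'E'
from h import *
p=viewer.grab_frame("side")
s=bot.observe();print(s["position"],s["tool_rot"],s["force"],s["moment"],s["grip_width"])
d=(Ro.from_euler('xyz',[np.pi,0,YAW]).inv()*Rt(s)).as_rotvec();print('lean',np.degrees(d),delta([C[0],C[1],.03]))
cv2.imwrite(f"pics/side9.png",cv2.resize(p["pixels"][170:270,240:380],None,fx=5.6,fy=5.6,interpolation=2))
E
```

```text
clock: 9.7
position: [0.483, -0.4233, 0.0301]
tool_rot: [-3.14, -0.0, 2.766]
force: [-3.1, -1.7, 8.4]
grip_width: 0.0448
[ 0.48342786 -0.42279577  0.03017612] [-3.13792113e+00 -2.48526515e-04  2.76760493e+00] [ 0.35984319 -0.85096681  0.71608218] [-0.2616656  -0.01176165 -0.11956672] 0.04498715777873218
lean [ 0.2103771   0.01402785 -0.11532119] [-0.5 -0.9  0.2]
```

View pics/side9.png

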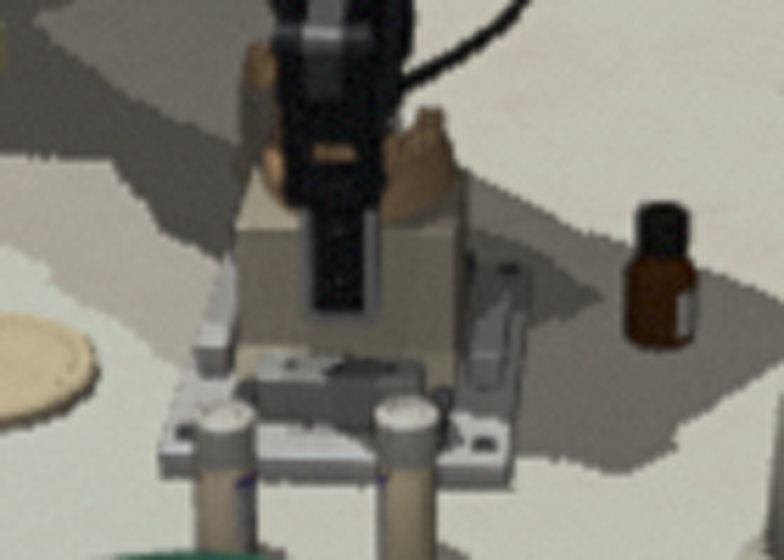

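```bash
python3 -m creep '[{"rx":0,"ry":0,"rz":0,"tx":0,"ty":0,"tz":-2,"hand":1},{"rx":0,"ry":0,"rz":0,"tx":0,"ty":0,"tz":-4,"hand":1},{"rx":0,"ry":0,"rz":0,"tx":0,"ty":0,"tz":-6,"hand":1},{"rx":0,"ry":0,"rz":0,"tx":0,"ty":0,"tz":-8,"hand":1}]'
python3 - <<'E'
from h import *
s=bot.observe();print(s["position"],s["tool_rot"],s["force"],s["moment"],s["grip_width"])
E
```

```text
clock: 10.15
position: [0.4825, -0.4231, 0.0374]
tool_rot: [3.141, -0.001, 2.766]
force: [0.6, 0.4, -14.8]
grip_width: 0.0444
[ 0.48245731 -0.42314116  0.03744959] [ 3.14088628e+00 -1.44516971e-03  2.76568842e+00] [  0.63101408   0.35866055 -14.80376066] [-0.12547333 -0.21076529 -0.08543896] 0.044440957861753984
```

```bash
python3 - <<'E'
from h import *
p=viewer.grab_frame("side")
s=bot.observe();print(s["position"],s["tool_rot"],s["force"],s["moment"],s["grip_width"])
cv2.imwrite(f"pics/side10.png",cv2.resize(p["pixels"][170:270,240:380],None,fx=5.6,fy=5.6,interpolation=2))
hy=np.array([-np.sin(-.376),np.cos(-.376)]);hx=np.array([hy[1],-hy[0]])
for z in(.010,.018):
  for q in((-.031,-.023,.05),(.031,-.023,.05),(-.031,-.028,.0),(.031,-.028,.0)):
    print(z,q,(proj(p,[*(C+hx*q[0]+hy*q[1]),z+q[2]])-[240,170])*5.6)
E
```

```text
[ 0.48248389 -0.42314542  0.03787343] [ 3.14082490e+00 -1.39179239e-03  2.76577495e+00] [ -1.00674781   0.39120251 -12.4683783 ] [ 0.25603972  0.15601404 -0.08239003] 0.044635618858846544
0.01 (-0.031, -0.023, 0.05) [[232.62186647 223.6640938 ]]
0.01 (0.031, -0.023, 0.05) [[456.35273168 230.66701818]]
0.01 (-0.031, -0.028, 0.0) [[234.95591572 391.46106129]]
0.01 (0.031, -0.028, 0.0) [[454.31825728 399.08369357]]
0.018 (-0.031, -0.023, 0.05) [[231.85716708 197.41035722]]
0.018 (0.031, -0.023, 0.05) [[456.50751211 204.32090441]]
0.018 (-0.031, -0.028, 0.0) [[234.2155739 366.3965283]]
0.018 (0.031, -0.028, 0.0) [[454.46176759 373.93649025]]
```

View pics/side10.png

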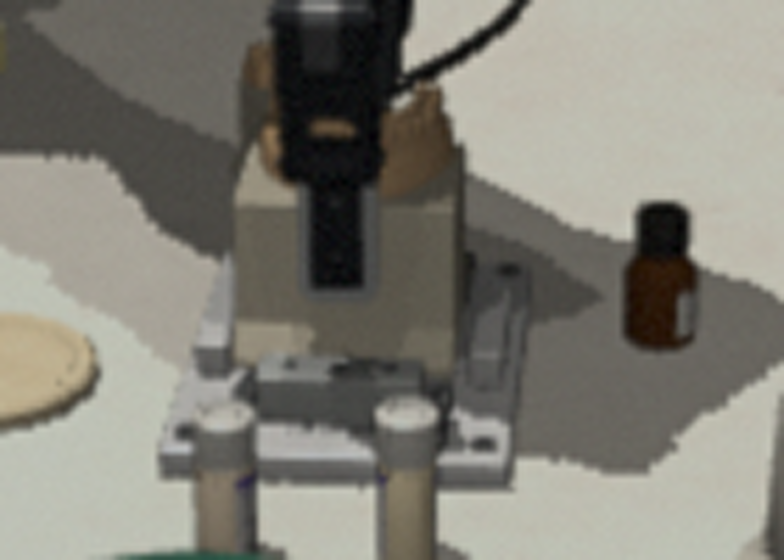

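It is up 8 mm, with 12 N down. That is weight plus some rubbing on a jaw, and the tool stands about 0.8 mm left of centre. I'll centre it and carry on up slowly.

```bash
python3 -m creep '[{"rx":0,"ry":0,"rz":0,"tx":0,"ty":-0.7,"tz":0,"hand":1},{"rx":0,"ry":0,"rz":0,"tx":0,"ty":-0.7,"tz":0,"hand":1}]'
python3 - <<'E'
from h import *
s=bot.observe();print(s["position"],s["tool_rot"],s["force"],s["moment"],s["grip_width"],delta([C[0],C[1],.038]))
E
```

```text
clock: 10.4
position: [0.4825, -0.4233, 0.038]
tool_rot: [3.14, -0.001, 2.766]
force: [-0.3, 5.2, -7.0]
grip_width: 0.0447
[ 0.48252949 -0.42328655  0.03801932] [ 3.14007109e+00 -1.33594603e-03  2.76620504e+00] [-0.28924325  5.20696973 -6.96527865] [ 1.25795633  0.18876959 -0.09272084] 0.044692365208095726 [-1.2 -0.1  0. ]
```

```bash
python3 -m creep '[{"rx":0,"ry":0,"rz":0,"tx":0,"ty":0.3,"tz":-2,"hand":1},{"rx":0,"ry":0,"rz":0,"tx":0,"ty":0.3,"tz":-5,"hand":1},{"rx":0,"ry":0,"rz":0,"tx":0,"ty":0.3,"tz":-9,"hand":1},{"rx":0,"ry":0,"rz":0,"tx":0,"ty":0.3,"tz":-14,"hand":1},{"rx":0,"ry":0,"rz":0,"tx":0,"ty":0.3,"tz":-20,"hand":1},{"rx":0,"ry":0,"rz":0,"tx":0,"ty":0.3,"tz":-25,"hand":1},{"rx":0,"ry":0,"rz":0,"tx":0,"ty":0.3,"tz":-28,"hand":1},{"rx":0,"ry":0,"rz":0,"tx":0,"ty":0.3,"tz":-28,"hand":1}]'
python3 - <<'E'
from h import *
p=viewer.grab_frame("side");q=viewer.grab_frame("top")
s=bot.observe();print(s["position"],s["tool_rot"],s["force"],s["moment"],s["grip_width"])
cv2.imwrite(f"pics/side11.png",cv2.resize(p["pixels"][140:280,210:390],None,fx=4.2,fy=4.2,interpolation=2))
cv2.imwrite(f"pics/top11.png",q["pixels"])
hy=np.array([-np.sin(-.376),np.cos(-.376)]);hx=np.array([hy[1],-hy[0]])
for c in((-.031,-.023,.05),(.031,-.023,.05),(-.031,-.028,.0),(.031,-.028,.0)):
    print(c,(proj(p,[*(C+hx*c[0]+hy*c[1]),.046+c[2]])-[210,140])*4.2)
E
```

```text
clock: 11.2
position: [0.4831, -0.424, 0.0668]
tool_rot: [-3.141, 0.001, 2.766]
force: [0.6, 0.3, -2.6]
grip_width: 0.0447
[ 0.48285283 -0.42382332  0.06621677] [-3.14159122e+00 -7.70650362e-05  2.76624543e+00] [ 0.16205801 -0.385607   -3.71995432] [0.06923317 0.02982917 0.00887444] 0.04480817728972905
(-0.031, -0.023, 0.05) [[297.84790371 203.8495967 ]]
(0.031, -0.023, 0.05) [[468.79458613 208.77939335]]
(-0.031, -0.028, 0.0) [[299.68256927 333.79389075]]
(0.031, -0.028, 0.0) [[467.22999496 339.22229245]]
```

View pics/side11.png

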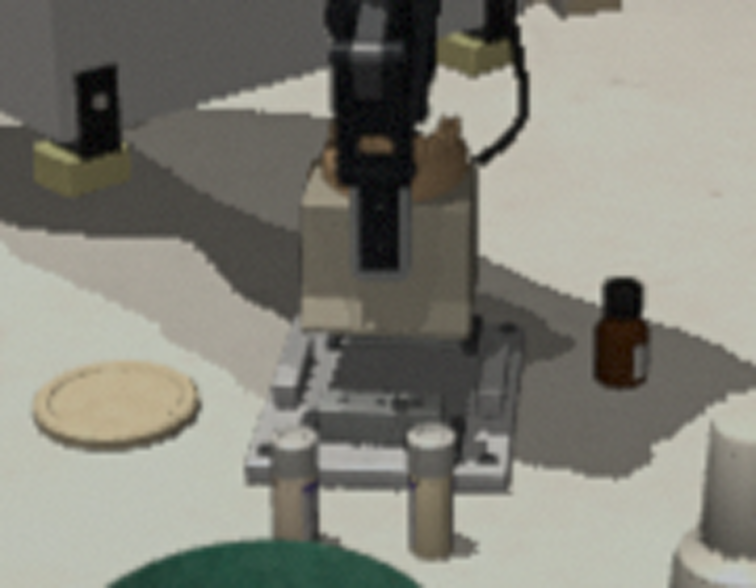

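View pics/top11.png

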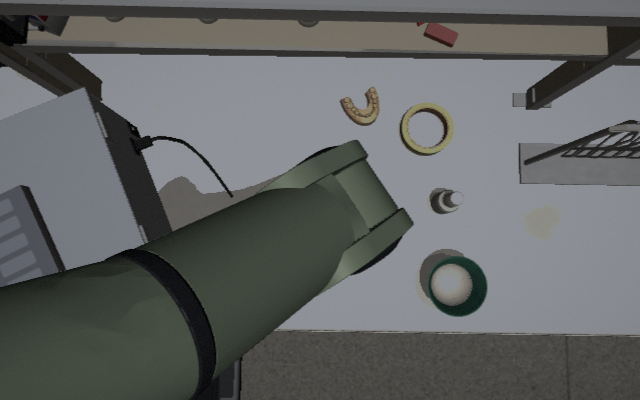

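The plinth hangs clear and upright. Its lower edge at crop rows 328–335 is about 1 mm higher than the model for 20 mm of clearance. The vials, tray and bottle stand where they were. I let it settle, compare with the first picture, and hand in.

```bash
python3 -m creep '[{"rx":0,"ry":0,"rz":0,"tx":0,"ty":0,"tz":0,"hand":1},{"rx":0,"ry":0,"rz":0,"tx":0,"ty":0,"tz":0,"hand":1},{"rx":0,"ry":0,"rz":0,"tx":0,"ty":0,"tz":0,"hand":1}]'
python3 - <<'E'
from h import *
p=viewer.grab_frame("side");a=cv2.imread("pics/side0.png");b=p["pixels"]
for n,(x0,y0,x1,y1) in dict(vialL=(272,240,290,272),vialR=(305,238,321,275),bottle=(350,204,368,236),tray=(217,225,262,248)).items():
    t=cv2.cvtColor(a[y0:y1,x0:x1],6);g=cv2.cvtColor(b[y0-8:y1+8,x0-8:x1+8],6)
    r=cv2.matchTemplate(g,t,cv2.TM_CCOEFF_NORMED);_,m,_,l=cv2.minMaxLoc(r);print(n,round(m,3),l[0]-8,l[1]-8)
s=bot.observe();print(s["position"],s["tool_rot"],s["force"],s["qd"].round(3),s["clock"])
print(bot.job_done())
E
```

```text
clock: 11.6
position: [0.4828, -0.4239, 0.0661]
tool_rot: [-3.142, -0.0, 2.766]
force: [0.0, 0.6, -3.3]
grip_width: 0.0448
vialL 0.987 0 0
vialR 0.955 0 0
bottle 0.875 0 0
tray 0.997 0 0
[ 0.48281721 -0.42385389  0.06616268] [-3.14157403e+00 -1.99536196e-04  2.76614191e+00] [-0.1335719  -0.44436047 -2.4447086 ] [-0.001 -0.     0.    -0.001 -0.    -0.001 -0.   ] 11.65
the job is handed in; nothing more can be done
None
```

The plinth is free of the holder and still in the gripper, upright and still over the holder, about 2 cm clear of the jaws. I gripped it by its upper sides and leaned it 16° left on the left foot edge and brought it back. I then leaned it 16° right on the other edge, brought it back, and lifted it straight up 36 mm. I handed the job in at 11.65 s.

**Last checks:**
- **Hold:** the tool is upright and at rest, grip width is 44.8 mm, and the force is 2–4 N, about the plinth's weight.
- **Surroundings:** both vials, the bottle and the tray show zero pixel shift in the side view. The top view was blocked by the arm, so they were checked from one camera only.

**Not quite clean:**
- **Setting down:** the first return to upright briefly read 33 N, on the wrist sensor, as the foot came down.
- **Rubbing:** the first 8 mm of the lift read 12–15 N, probably a jaw rubbing. I shifted the plinth about 0.7 mm to centre it, and the extra force was gone once it was clear.
- **Jaws:** I never measured how far the jaws had opened. I judged that from the pictures and forces.

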